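# Change over the tilt-out bins by the basin

### The job

Three white tilt-out bins of different widths stand on the shelf, each with a catch lever on top. Lock the widest bin by pushing its lever fully down, and only after that flick the narrowest bin's lever fully up, so that this bin is released for use. Leave the lever of the middle-sized bin as it is.

Things in the scene. Friction and masses are not known exactly. Their poses are not given: they have to be found in the camera images.
- wide_paddle (a point): Centre of the grey paddle (34 x 24 mm, 12 thick) ending the catch lever on top of the widest white bin (210 wide, 170 deep, 170 high, fixed). Starts up. Axes: x along the lever from paddle to hinge, y across it, level, parallel to the hinge axis, z square to its upper face. The hinge axis lies 95 mm from this point along x, 40 mm above the bin's top. An egg cup stands behind, left of the lever.
- narrow_paddle (a point): The same point and axes on the narrowest bin (105 mm wide, else alike, same lever). Starts down. All levers: steel bar 14 mm wide, 6 thick, pointing to the bin's front (towards the robot); level when fully down (locked, z vertical, paddle 210 mm above the shelf), 0.80 rad above level at the upper stop (released, paddle at 278 mm). Stiff hinge, 2 N at the paddle: stays where left.
- middle_paddle (a point): The same point and axes on the middle-sized bin (155 mm wide, else alike, same lever). Starts up; not to be moved. A steel ring 52 mm wide, 30 high lies behind its lever. The three bins stand side by side in any order, each turned up to 0.2 rad.

How it is judged:
On the way, in this order (a step that is already met when the one before it is completed fails the run):
1. the widest bin's lever is pushed down to within 10 degrees of level while the narrowest bin's lever is still down (angle between wide_paddle's own z axis and vertical below 0.175 rad and angle between narrow_paddle's own z axis and vertical below 0.2 rad), for 0.2 s.
2. the narrowest bin's lever is raised to within 10 degrees of its upper stop, the widest bin's lever still down (angle between wide_paddle's own z axis and vertical below 0.175 rad and angle between narrow_paddle's own z axis and vertical above 0.625 rad), for 0.2 s.
At the end, for the whole second after the job is handed in: The widest bin's lever is down, within 10 degrees of level, the narrowest bin's lever is up, within 10 degrees of its upper stop (0.80 rad above level), and the middle-sized bin's lever is where it was (all of step 2 and distance of middle_paddle from where it was at the start of the episode below 0.015 m); the robot touches nothing.
It fails at once if the middle-sized bin's paddle is moved more than 15 mm from where it started (distance of middle_paddle from where it was at the start of the episode above 0.015 m).
It fails at once if the narrowest bin's lever is raised more than 0.3 rad while the widest bin's lever is more than 0.3 rad above level (angle between each of narrow_paddle, wide_paddle's own z axis and vertical above 0.3 rad).
It also fails if it takes over 48 s, if anything falls off the work surface, if the arm or the gripper's body presses on something with over 40 N, if the wrist force passes 120 N, or if a joint passes its speed limit or range.

### The arm

A 6-joint arm with a two-finger parallel gripper is mounted at the origin on the work surface. World frame = base frame: x ahead of the robot, y to its left, z up, the work surface at z = 0. Lengths are in m, angles in rad, forces in N, time in s.
With the tool pointing down it reaches from about 0.225 to 0.875 m from the base axis. Payload 3.4 kg.
Tool frame: the origin (TCP) lies between the finger pads; the fingertips stand 14 mm ahead of it and the grasp point (between the pads) lies 5 mm behind it; z points along the fingers, y is the direction in which the jaws open and shut (so a half turn about z gives the same grasp; the last joint's range is limited). The gripper opens to 85 mm and grips with 20 to 120 N. Pads are 22 mm wide; open, the fingers measure 114 mm over their backs; the gripper's body (76 mm by 85 mm) begins 54 mm behind the grasp point. The pads swing forward as they close: fully open they stand 13 mm farther back than shut.
Start: joints at [0.982, 0.276, 1.505, -0, 1.361, -0.121], TCP at [0.259, 0.513, 0.245] pointing down, gripper open.
Joint ranges: [-2.89, 2.89], [-0.75, 2.08], [0.22, 2.7], [-1.18, 4.32], [0.11, 2.71], [-2.7, 2.7]. Speed limits (rad/s): [2.57, 2.57, 3.14, 3.14, 3.14, 3.14].

### API

Orientations are given as a unit quaternion [w, x, y, z].
In Python, from rig import manip, get_image, job gives the robot as it stands. The module is installed in compiled form; this text tells all that it offers.
- The arm moves only by the tool step_arm, never from a script. Its argument "moves" is one flat list of numbers, 5 for each row, row after row: the shift along the tool's x, y, z as a fraction of full scale, then the turn about the tool's z as a fraction of full scale, then the gripper's target within -1 to 1 (shut at 1, half-way at 0, fully open at -1). In form: [dx, dy, dz, twist, hand, dx, dy, dz, twist, hand, ...]. A call has 1 to 5 rows; each row is the pose to reach, as a shift and turn from the pose commanded when the call began, along the tool's axes at that moment, turning the shorter way round; what a row does not reach only later rows make up. Full scale, the value 1, is 500 mm for a shift and pi rad for a turn. A row lasts 1/10 s, in which the tool goes at most 50 mm and 8.59 degrees, less where a joint would pass 70% of its speed; a pose out of reach is approached as far as the arm can. A call with a number of a shift or a turn outside -1 to 1 is refused whole. A call with a gripper value outside its range is refused whole. The fingers move at their own pace and stop on an object; "force" is the grip in N (left out, the last holds). Time passes only in rows, so rows that repeat a pose let the fingers close. It gives the time, the measured TCP pose, the force and the opening at its end, in the units of the state.
- manip.get_state(): the state, without advancing time (a new reading comes with each control period).
- get_image(name): name is "scene" or "top" or "wrist"; returns a dict with "frame" (400x640x3 uint8, blue, green, red), "fx", "fy", "cx", "cy" (pixels), "rvec" (rotation vector, rad) and "tvec" (3), from world to camera coordinates, as OpenCV has them; the wrist camera has in their place "T_tool_cam" (4x4, takes a point from camera to tool coordinates, whose origin is the TCP and whose axes are the flange's). Camera axes: x right, y down, z forward; pixel columns grow to the right and rows downward; lengths in m; the calibration is good to about 2 mm. A picture is of the moment at which its call begins: read the wrist's pose just before it. There is no depth.
- job.sign_off(): hands the job in, once; it reports no verdict.
The state is a dict: "clock": time; "qpos": joint angles; "qd": joint speeds; "effort": joint torques, N m; "position": TCP position; "ee_rot": TCP orientation; "contact_force": force on the tool from outside, world axes, zero at the start; "moment": the same for the moment, N m; "width": finger opening in m.
Only numpy, scipy, OpenCV 4.12 (cv2) and the standard library are available. Lean on these libraries where they do the work, as an engineer would, in place of code of your own. Each camera call takes 0.05 s, during which the arm holds its last target. There are 200 camera calls.

## Working session

There is one attempt and no reset: what is moved stays moved. The work goes in short steps, Python scripts to look and compute and a tool call to move; the robot and the scene stay as the last step left them, time stands still between calls to the robot, and variables do not carry over. Pictures are saved under pics/ and viewed, about 8 in all and at most 12, crops included, and the job is handed in when it is done.

Besides the shell and the picture viewer there is one more tool, called after "Emit:" by a JSON object that holds its "name" and its "arguments", one argument or row to a line. step_arm: Moves the arm, as the interface text tells. Its arguments: {"type":"object","properties":{"moves":{"type":"array","items":{"type":"number","minimum":-1,"maximum":1}},"force":{"type":"number"}},"required":["moves"]}

```bash
mkdir -p pics; python3 - <<'E'
from rig import manip,get_image
import cv2,numpy as np,pickle
s=manip.get_state();print(s)
for n in("scene","top"):
    d=get_image(n);cv2.imwrite(f"pics/{n}1.png",d["frame"]);pickle.dump(d,open(n+".pkl","wb"))
    R=cv2.Rodrigues(np.array(d["rvec"]))[0];print(n,d["fx"],d["cx"],d["cy"],-R.T@np.array(d["tvec"]).ravel(),R[2])
E
```

```text
{'clock': 0.0, 'qpos': array([ 9.81984354e-01,  2.76587147e-01,  1.50617591e+00, -4.16509282e-06,
        1.36070029e+00, -1.21010162e-01]), 'qd': array([-2.99919553e-04,  1.97562575e-04, -8.02083020e-05, -8.31219558e-05,
        3.30452479e-04,  6.25413943e-04]), 'effort': array([-1.34525420e-03, -4.16773868e+01, -2.45803320e+01, -5.58516222e-04,
        1.11068023e-02, -1.36103171e-06]), 'position': array([0.25899941, 0.51277704, 0.24442713]), 'ee_rot': array([-3.23129760e-04,  2.31773434e-01,  9.72769346e-01, -8.77760272e-04]), 'contact_force': array([ 0.81323109, -0.15080325, -0.03707302]), 'moment': array([-0.01082616,  0.02307789,  0.01187866]), 'width': 0.08520602668758817}
scene 420.23316025894934 323.90786794611546 198.33881810114036 [ 1.10847453 -0.18871273  0.94534231] [-0.62593474  0.20651362 -0.75203579]
top 454.4800149788089 316.413489611981 201.1922115556592 [ 0.40585456 -0.01515221  1.02863784] [ 0.1510851   0.00620641 -0.98850128]
```

View pics/scene1.png

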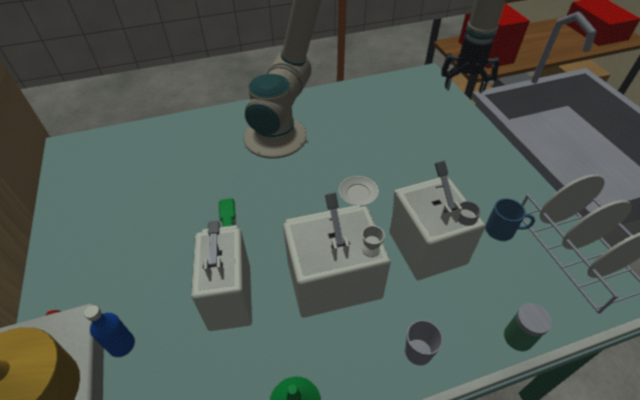

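View pics/top1.png

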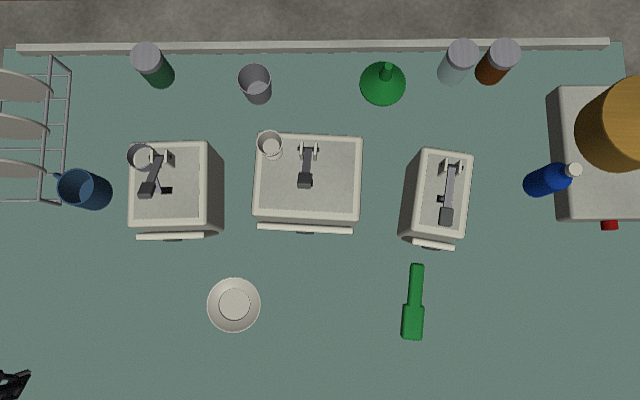

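The top view shows the middle bin on the left, with its paddle at about (147,190). The wide bin is in the centre with its paddle up at (305,180) and hinge at (309,150). The narrow bin is on the right with its paddle down at (446,216) and hinge at (453,165). In the scene view the wide paddle is at about (333,201) and the narrow one at (213,228).

```bash
cat > h.py <<'E'
import cv2,numpy as np,pickle
def ray(d,u,v):
    R=cv2.Rodrigues(np.array(d["rvec"]))[0];c=-R.T@np.array(d["tvec"]).ravel()
    return c,R.T@np.array([(u-d["cx"])/d["fx"],(v-d["cy"])/d["fy"],1])
def atz(d,u,v,z):
    c,r=ray(d,u,v);return c+r*(z-c[2])/r[2]
E
python3 - <<'E'
from h import *
t=pickle.load(open("top.pkl","rb"));s=pickle.load(open("scene.pkl","rb"))
print("wide",atz(t,305,180,.282),atz(s,333,201,.282),"hinge",atz(t,309,152,.215))
print("nar",atz(t,446,216,.216),atz(s,213,228,.216),"hinge",atz(t,453,165,.215))
print("mid",atz(t,147,190,.28),"hinge",atz(t,158,158,.215))
def crop(d,x,y,w,h): return cv2.resize(d["frame"][y:y+h,x:x+w],None,fx=5,fy=5,interpolation=cv2.INTER_CUBIC)
a=crop(t,265,130,80,100);b=crop(t,415,140,80,100)
cv2.imwrite("pics/crop.png",np.hstack([a,b]))
E
```

```text
wide [0.55604158 0.0083498  0.282     ] [0.56939632 0.00910849 0.282     ] hinge [0.62198972 0.00285933 0.215     ]
nar [ 0.50098325 -0.24256601  0.216     ] [ 0.50621714 -0.24425027  0.216     ] hinge [ 0.59484618 -0.26042626  0.215     ]
mid [0.54192504 0.27357565 0.28      ] hinge [0.61345278 0.28120665 0.215     ]
```

View pics/crop.png

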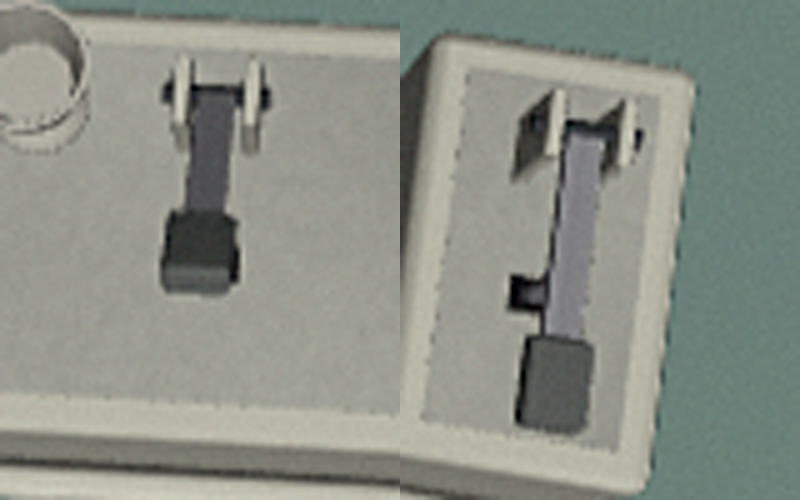

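```bash
cat >> h.py <<'E'
from scipy.spatial.transform import Rotation as Ro
def rot(s): q=s["ee_rot"];return Ro.from_quat([q[1],q[2],q[3],q[0]])
def mv(s,p,yaw=None):
    """normalized shift to world p; twist so tool x is along lever dir yaw (mod pi)"""
    R=rot(s).as_matrix();d=R.T@(np.array(p)-s["position"])/.5
    tx=np.arctan2(R[1,0],R[0,0]);dy=(yaw-tx+np.pi/2)%np.pi-np.pi/2
    return np.round(d,4),"twist",round(-dy/np.pi,4)
E
python3 - <<'E'
from h import *
from rig import manip
t=pickle.load(open("top.pkl","rb"));S=manip.get_state()
for n,p,zp,h,r in(("w",(305,177.6),.282,(308.2,148.4),66),("n",(446,216.6),.216,(452,166),95)):
    P=atz(t,*p,zp);H=atz(t,*h,.212);d=(H-P)[:2];print(n,P,H,np.linalg.norm(d),r,"yaw",np.arctan2(d[1],d[0]))
    print(mv(S,[P[0],P[1],.36],np.arctan2(d[1],d[0])))
E
```

```text
w [0.56013879 0.00833178 0.282     ] [0.62965545 0.00436733 0.212     ] 0.06962960961618807 66 yaw -0.056967085292702155
(array([-0.9925, -0.6295, -0.2301]), 'twist', np.float64(-0.1308))
n [ 0.49989921 -0.24251052  0.216     ] [ 0.5936827  -0.25939909  0.212     ] 0.09529200324183822 95 yaw -0.17817077018593588
(array([-1.1112, -1.1316, -0.2293]), 'twist', np.float64(-0.0922))
```

Emit:
{"name": "step_arm", "arguments": {
  "moves": [0, 0, -0.15, 0, 1, 0, 0, -0.23, 0, 1, -0.5, -0.3, -0.23, -0.06, 1, -0.993, -0.63, -0.23, -0.131, 1, -0.993, -0.63, -0.23, -0.131, 1]
}}

```text
clock: 0.6
position: [0.3335, 0.3908, 0.35]
ee_rot: [0.0, 0.026, 1.0, 0.0]
contact_force: [1.7, -0.6, 0.5]
width: 0.0123
```

```bash
python3 - <<'E'
from h import *
from rig import manip
S=manip.get_state();print(S["clock"],S["position"],S["width"],mv(S,[.55,.0085,.36],-.057))
E
```

```text
0.6 [0.33353021 0.39083373 0.35003149] 0.012271853280432852 (array([-0.4721, -0.7411, -0.0199]), 'twist', np.float64(0.0016))
```

Emit:
{"name": "step_arm", "arguments": {
  "moves": [-0.472, -0.741, -0.02, 0.0016, 1, -0.472, -0.741, -0.02, 0.0016, 1, -0.472, -0.741, -0.02, 0.0016, 1, -0.472, -0.741, -0.02, 0.0016, 1, -0.472, -0.741, -0.02, 0.0016, 1]
}}

```text
clock: 1.1
position: [0.4551, 0.1715, 0.3555]
ee_rot: [-0.0, 0.032, 0.999, 0.0]
contact_force: [1.3, 0.3, -0.4]
width: -0.0003
```

Emit:
{"name": "step_arm", "arguments": {
  "moves": [-0.236, -0.37, 0, 0, 1, -0.236, -0.37, 0, 0, 1, -0.236, -0.37, 0, 0, 1, -0.236, -0.37, 0, 0, 1]
}}

```text
clock: 1.5
position: [0.5517, -0.0037, 0.3553]
ee_rot: [-0.0, 0.032, 0.999, 0.0]
contact_force: [0.3, 0.9, 0.1]
width: -0.0001
```

```bash
python3 - <<'E'
from h import *
from rig import manip
S=manip.get_state();print(S["clock"],S["position"],S["width"],mv(S,[.55,.0085,.36],-.057))
E
```

```text
1.5 [ 0.55166718 -0.00371568  0.35532264] -0.00014229524486146391 (array([ 0.0049,  0.0242, -0.0093]), 'twist', np.float64(-0.0024))
```

Emit:
{"name": "step_arm", "arguments": {
  "moves": [0.005, 0.025, 0, 0, 1, 0.005, 0.025, 0.07, 0, 1, 0.01, 0.025, 0.14, 0, 1, 0.02, 0.025, 0.19, 0, 1, 0.026, 0.025, 0.23, 0, 1]
}}

```text
clock: 2.0
position: [0.5372, 0.0122, 0.2389]
ee_rot: [-0.002, 0.032, 0.999, 0.0]
contact_force: [-0.7, -0.1, 2.3]
width: 0.0003
```

Emit:
{"name": "step_arm", "arguments": {
  "moves": [0, 0, 0.01, 0, 1, 0, 0, 0.02, 0, 1, 0, 0, 0.024, 0, 1, 0, 0, 0.024, 0, 1]
}}

```text
clock: 2.4
position: [0.5395, 0.0118, 0.23]
ee_rot: [0.001, 0.032, 0.999, 0.0]
contact_force: [-1.7, 0.5, 3.6]
width: -0.0003
```

```bash
python3 - <<'E'
from h import *
from rig import manip,get_image
S=manip.get_state();print(S["clock"],S["position"],S["contact_force"])
a=get_image("scene")["frame"][140:320,160:480];cv2.imwrite("pics/s2.png",cv2.resize(a,None,fx=2.5,fy=2.5))
E
```

```text
2.4 [0.53950613 0.01182983 0.2299923 ] [-1.68937828  0.49151824  3.57326403]
```

View pics/s2.png

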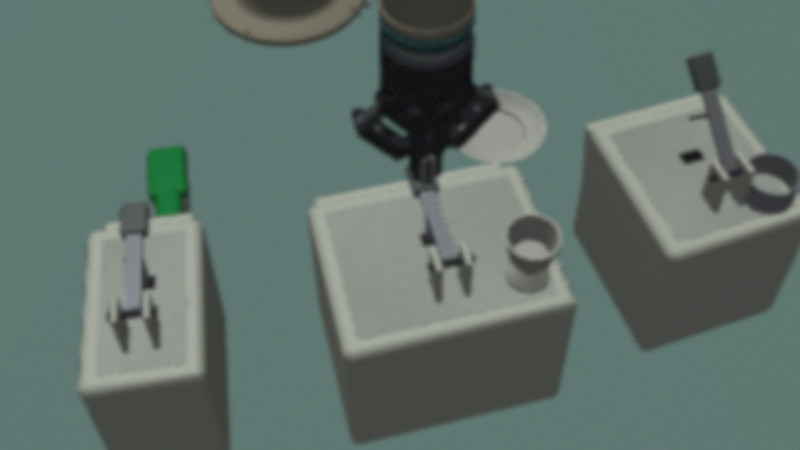

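The view shows the wide lever nearly level under the closed fingers, at (425,180) in the crop. The force is only 3.6 N, so I'll press a little further to reach the stop.

Emit:
{"name": "step_arm", "arguments": {
  "moves": [0, 0, 0.006, 0, 1, 0, 0, 0.012, 0, 1, 0, 0, 0.012, 0, 1]
}}

```text
clock: 2.75
position: [0.5395, 0.0118, 0.2294]
ee_rot: [0.003, 0.032, 0.999, -0.0]
contact_force: [-10.9, 1.6, 30.3]
width: 0.0002
```

The stop is reached: z barely moved as the force rose to 30 N. Next I retreat and move over the narrow bin.

Emit:
{"name": "step_arm", "arguments": {
  "moves": [0, 0, -0.09, 0, 1, 0, 0, -0.18, 0, 1, 0, 0, -0.27, 0, 0.5, 0, 0, -0.27, 0, 0]
}}

```text
clock: 3.15
position: [0.5426, 0.0112, 0.3652]
ee_rot: [0.008, 0.032, 0.999, -0.001]
contact_force: [-0.2, -0.6, 1.1]
width: 0.0282
```

```bash
python3 - <<'E'
from h import *
from rig import manip,get_image
S=manip.get_state();print(S["clock"],S["position"],S["contact_force"],mv(S,[.5,-.2425,.35],-.178))
E
```

```text
3.15 [0.54255508 0.01122988 0.36524584] [-0.24453134 -0.56897733  1.11524382] (array([ 0.0528, -0.5119,  0.03  ]), 'twist', np.float64(0.0362))
```

Emit:
{"name": "step_arm", "arguments": {
  "moves": [0.053, -0.512, 0.02, 0.036, -0.3, 0.053, -0.512, 0.02, 0.036, -0.3, 0.053, -0.512, 0.02, 0.036, -0.3, 0.053, -0.512, 0.02, 0.036, -0.3, 0.053, -0.512, 0.02, 0.036, -0.3]
}}

```text
clock: 3.65
position: [0.4973, -0.2368, 0.3477]
ee_rot: [0.001, 0.089, 0.996, -0.0]
contact_force: [1.8, 0.6, -0.1]
width: 0.0555
```

Emit:
{"name": "step_arm", "arguments": {
  "moves": [0, 0, 0, 0, -0.3, 0, 0, 0, 0, -0.3, 0, 0, 0, 0, -0.3]
}}

```text
clock: 3.95
position: [0.4977, -0.2341, 0.3478]
ee_rot: [0.0, 0.088, 0.996, 0.0]
contact_force: [-0.1, 0.4, 0.7]
width: 0.0554
```

```bash
python3 - <<'E'
from h import *
from rig import manip,get_image
S=manip.get_state();print(S["clock"],S["position"],S["width"],mv(S,[.5,-.2425,.35],-.178))
d=get_image("wrist");f=d["frame"].copy()
T=np.array(d["T_tool_cam"]);R=rot(S).as_matrix()
P=np.array([.5,-.2425,.216]);c=np.linalg.inv(T)@np.r_[R.T@(P-S["position"]),1]
uv=(d["fx"]*c[0]/c[2]+d["cx"],d["fy"]*c[1]/c[2]+d["cy"]);print(uv,c[2],d["fx"])
cv2.drawMarker(f,(int(uv[0]),int(uv[1])),(0,0,255));cv2.imwrite("pics/w1.png",f)
pickle.dump((S,d),open("w.pkl","wb"))
E
```

```text
3.95 [ 0.4976806  -0.23406489  0.34778471] 0.05538060731264315 (array([-0.0075, -0.0158, -0.0044]), 'twist', np.float64(0.0003))
(np.float64(308.49167727999344), np.float64(198.048710604677)) 0.27019234609708487 328.05292209976676
```

View pics/w1.png

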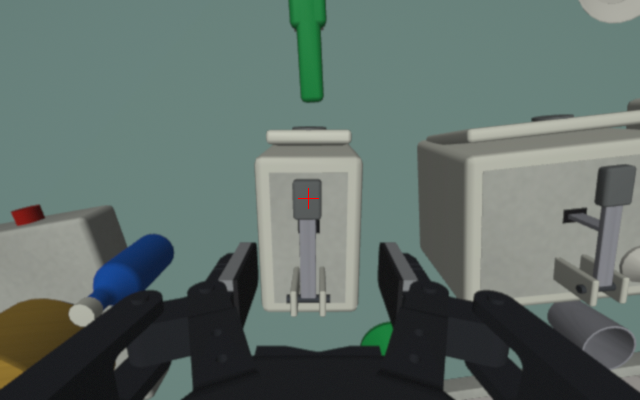

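The wrist view shows the projected estimate (red cross at 308,198) centred on the narrow paddle, and the jaws aligned with the lever. I'll descend and grip.

Emit:
{"name": "step_arm", "arguments": {
  "moves": [-0.0075, -0.016, 0.08, 0, -0.3, -0.0075, -0.016, 0.16, 0, -0.3, -0.0075, -0.016, 0.23, 0, -0.3, -0.0075, -0.016, 0.284, 0, -0.3, -0.0075, -0.016, 0.284, 0, -0.3]
}}

```text
clock: 4.5
position: [0.4978, -0.2402, 0.2024]
ee_rot: [-0.004, 0.087, 0.996, 0.002]
contact_force: [0.5, 0.4, -0.3]
width: 0.0559
```

Emit:
{"name": "step_arm", "arguments": {
  "moves": [0, 0, 0, 0, 1, 0, 0, 0, 0, 1, 0, 0, 0, 0, 1, 0, 0, 0, 0, 1, 0, 0, 0, 0, 1],
  "force": 25
}}

```text
clock: 5.0
position: [0.501, -0.2437, 0.2075]
ee_rot: [0.002, 0.089, 0.996, -0.001]
contact_force: [2.6, 0.3, 3.0]
width: 0.0238
```

Emit:
{"name": "step_arm", "arguments": {
  "moves": [-0.001, 0, -0.019, 0, 1, -0.004, 0, -0.038, 0, 1, -0.0085, 0, -0.056, 0, 1, -0.015, 0, -0.074, 0, 1, -0.015, 0, -0.074, 0, 1]
}}

```text
clock: 5.5
position: [0.5072, -0.2448, 0.244]
ee_rot: [0.0, 0.089, 0.996, -0.0]
contact_force: [1.0, -0.3, -1.3]
width: 0.0235
```

Emit:
{"name": "step_arm", "arguments": {
  "moves": [-0.008, 0, -0.017, 0, 1, -0.018, 0, -0.033, 0, 1, -0.03, 0, -0.048, 0, 1, -0.043, 0, -0.062, 0, 1, -0.048, 0, -0.067, 0, 1]
}}

```text
clock: 6.0
position: [0.5303, -0.2488, 0.2774]
ee_rot: [-0.001, 0.089, 0.996, 0.0]
contact_force: [-4.3, -0.3, -2.4]
width: 0.0235
```

Emit:
{"name": "step_arm", "arguments": {
  "moves": [0, 0, 0, 0, 1, 0, 0, 0, 0, 1]
}}

```text
clock: 6.2
position: [0.5306, -0.2489, 0.2775]
ee_rot: [0.0, 0.089, 0.996, -0.0]
contact_force: [-5.1, 0.4, 2.8]
width: 0.0234
```

```bash
python3 - <<'E'
from h import *
from rig import manip,get_image
S=manip.get_state();print(S["clock"],S["position"],S["width"],S["contact_force"])
a=get_image("scene")["frame"][140:320,160:480];cv2.imwrite("pics/s3.png",cv2.resize(a,None,fx=2.5,fy=2.5))
E
```

```text
6.2 [ 0.53061191 -0.24889011  0.27752517] 0.023411710605194015 [-5.08330042  0.3787074   2.81055471]
```

View pics/s3.png

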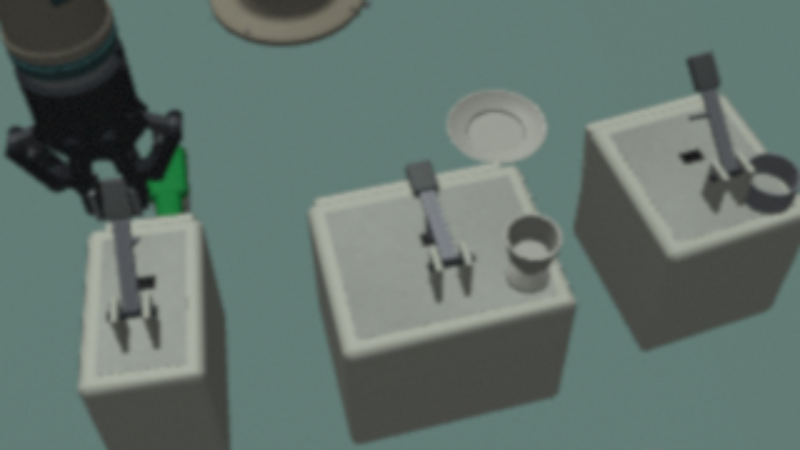

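The narrow lever is raised (z rose 70 mm). I'll nudge it against the stop, release and retreat.

Emit:
{"name": "step_arm", "arguments": {
  "moves": [-0.006, 0, -0.006, 0, 1, -0.006, 0, -0.006, 0, 1, 0, 0, 0, 0, 1]
}}

```text
clock: 6.55
position: [0.5313, -0.249, 0.2779]
ee_rot: [0.001, 0.089, 0.996, -0.0]
contact_force: [-3.3, 0.2, 11.0]
width: 0.0235
```

Emit:
{"name": "step_arm", "arguments": {
  "moves": [0, 0, 0, 0, -0.4, 0, 0, 0, 0, -0.4, 0, 0, 0, 0, -0.4, 0, 0, 0, 0, -0.4, 0, 0, 0, 0, -0.4]
}}

```text
clock: 7.05
position: [0.531, -0.2489, 0.2764]
ee_rot: [0.0, 0.089, 0.996, 0.0]
contact_force: [-0.3, -0.6, 0.0]
width: 0.0596
```

Emit:
{"name": "step_arm", "arguments": {
  "moves": [0, 0, -0.08, 0, -0.4, 0, 0, -0.16, 0, -0.4, 0.1, 0, -0.24, 0, -0.4, 0.2, 0, -0.24, 0, -0.4, 0.3, 0, -0.24, 0, -0.4]
}}

```text
clock: 7.55
position: [0.3939, -0.2247, 0.3975]
ee_rot: [0.001, 0.088, 0.996, -0.001]
contact_force: [-0.2, -0.8, -0.7]
width: 0.0602
```

Emit:
{"name": "step_arm", "arguments": {
  "moves": [0.1, 0, 0, 0, -0.4, 0.2, 0, 0, 0, -0.4, 0.2, 0, 0, 0, -0.4, 0.2, 0, 0, 0, -0.4]
}}

```text
clock: 7.95
position: [0.2955, -0.2067, 0.3968]
ee_rot: [0.001, 0.089, 0.996, -0.001]
contact_force: [-0.0, 0.7, 0.7]
width: 0.0598
```

```bash
python3 - <<'E'
from h import *
from rig import manip,get_image
S=manip.get_state();print(S["clock"],S["position"],S["width"],S["contact_force"])
t=get_image("top");a=t["frame"][110:260,110:500];s=get_image("scene")["frame"][140:290,160:480]
pickle.dump(t,open("top2.pkl","wb"))
a=cv2.resize(a,(780,300));s=cv2.resize(s,(640,300));o=np.zeros((600,780,3),np.uint8);o[:300]=a;o[300:,:640]=s
cv2.imwrite("pics/end.png",o)
E
```

```text
7.95 [ 0.29547481 -0.20668708  0.39683913] 0.05980307246111292 [-0.00855125  0.65598436  0.68553169]
```

View pics/end.png

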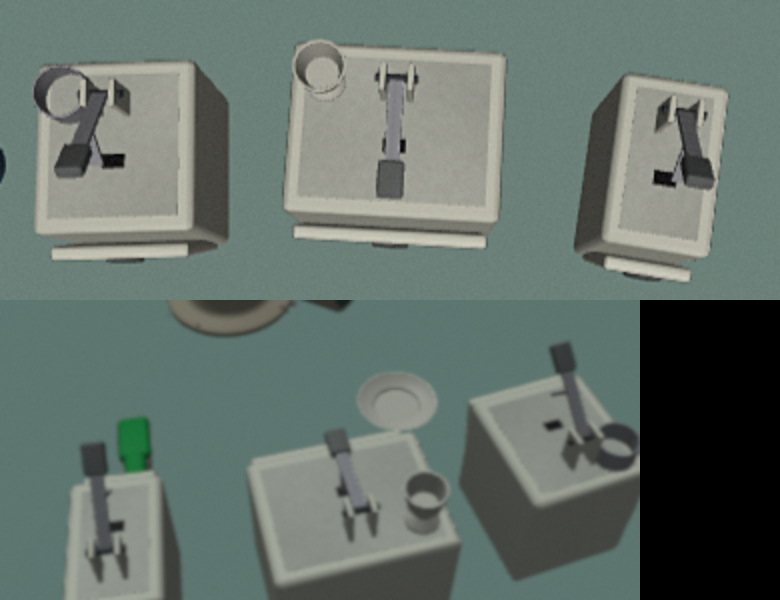

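The final view shows the wide lever level, with its paddle at (390,178), and the narrow lever raised, with its paddle at (698,170). The middle lever, the cup and the ring haven't moved. I'll check the narrow lever's angle numerically, then hand in.

```bash
python3 - <<'E'
from h import *
from scipy.optimize import brentq
from rig import job
t=pickle.load(open("top2.pkl","rb"));H=np.array([.5937,-.2594])
f=lambda u,v,H:[round(float(np.linalg.norm(atz(t,u,v,.21+.095*np.sin(a)+.006)[:2]-H)-(.095*np.cos(a)-.006*np.sin(a))),4) for a in(0,.2,.4,.6,.7,.8,.9)]
print("narrow residual",f(110+697/2,110+169/2,H));print("wide",f(110+390/2,110+177/2,np.array([.6297,.0044])))
t1=pickle.load(open("top.pkl","rb"));g=lambda d:d["frame"][130:215,120:200].astype(int)
print("mid diff",np.abs(g(t)-g(t1)).mean())
job.sign_off()
E
```

```text
narrow residual [-0.0407, -0.035, -0.0251, -0.0117, -0.0039, 0.0045, 0.0135]
wide [-0.0003, 0.0058, 0.0154, 0.0281, 0.0355, 0.0436, 0.0521]
mid diff 2.3990686274509803
the job is handed in; nothing more can be done
```

I locked the widest bin first, then released the narrowest one, and handed the job in at about 8 s of the 48 s allowed. The hand-in gives no verdict.

- **Widest bin (centre):** I pushed its lever down with closed fingers until it hit the stop, where the force rose to 30 N with almost no further movement. The final top view puts it level, at about 0 rad.
- **Narrowest bin (right):** I gripped its paddle and lifted it along its arc until it met the upper stop (11 N), then let go and backed away. The final top view puts it at about 0.75 rad. That reading is good to roughly 0.1 rad. The gripper's 70 mm rise matches the stop at 0.80 rad.
- **Middle bin (left):** I never touched it. Its part of the top view barely changed between the start and end pictures (mean difference 2.4 grey levels out of 255).

The arm ended clear of everything, with about 1 N of sensor noise. No check disagreed by more than measurement error.

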